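# Push a sample tin through the chute flap

### The arm

A 7-joint arm with a two-finger parallel gripper is mounted at the origin on a cart in front of the work surface, level with it; the furniture and walls round the work are solid. World frame = base frame: x ahead of the robot, y to its left, z up, the work surface at z = 0. Lengths are in m, angles in rad, forces in N, time in s.
With the tool pointing down it reaches from about 0.425 to 1.025 m from the base axis. Payload 3.6 kg.
Tool frame: the origin (TCP) lies on the centre line of the jaws, within the pads' length; the fingertips stand ahead of it and the grasp point (between the pads) lies 2 mm behind it (tips_ahead is the z of the fingertips in the tool frame, in m); z points along the fingers, y is the line along which they close (so a half turn about z gives the same grasp; the last joint's range is limited). The gripper opens to 85 mm and grips with 20 to 120 N. Pads are 22 mm wide; open, the fingers measure 114 mm over their backs; the gripper's body (76 mm by 85 mm) begins 54 mm behind the grasp point. The pads swing forward as they close: fully open they stand 13 mm farther back than shut.
Start: joints at [-1.292, 0.591, 0.048, 1.609, -0.033, 0.943, -0.034], TCP at [0.264, 0.675, 0.212] pointing down, gripper open.
Joint ranges: [-2.69, 2.69], [-0.47, 2.24], [-1.27, 1.36], [0.19, 2.51], [-1.53, 4.68], [0.08, 2.07], [-3.09, 3.09]. Speed limits (rad/s): [2.57, 2.57, 3.14, 3.14, 3.14, 3.14, 3.14].

### API

Orientations are given as a unit quaternion [w, x, y, z].
In Python, from workcell import * gives the robot as it stands.
- The arm moves only by the tool move_arm, never from a script. Its argument "series" is a list of rows, each an object with "linear": the shift along the tool's x, y, z in cm, a list of three; "turn": the turn about the tool's z in degrees. A call has 1 to 5 rows; each row is the pose to reach, as a shift and turn from the pose commanded when the call began, along the tool's axes at that moment; what a row does not reach only later rows make up. A row lasts 1/10 s, in which the tool goes at most 50 mm and 8.59 degrees, less where a joint would pass 70% of its speed; a pose out of reach is approached as far as the arm can. A call with a gripper value outside its range is refused whole. "fingers" is the opening, from 0 (shut) to 1 (fully open), set as the call begins (left out, the last holds). The fingers move at their own pace and stop on an object; "grip_force" is the grip in N (left out, the last holds). Time passes only in rows, so rows that repeat a pose let the fingers close. It gives the time, the measured TCP pose, the force, the opening and the grip force at its end, in the units of the state.
- get_obs(): the state, without advancing time (a new reading comes with each control period).
- capture(name): name is "scene" or "top"; returns a dict with "image" (480x640x3 uint8, blue, green, red), "fx", "fy", "cx", "cy" (pixels), "origin" and "orientation" of the camera in the world. Camera axes: x right, y up, looking along -z (the intrinsics and any distortion apply to the point x, -y, -z); pixel columns grow to the right and rows downward; lengths in m; the calibration is good to about 2 mm. A picture is of the moment at which its call begins. There is no depth.
- job_done(): hands the job in; it is judged then, once.
The state is a dict: "clock": time; "joints": joint angles; "joint_vel": joint speeds; "effort": joint torques, N m; "eef_pos": TCP position; "orientation": TCP orientation; "wrist_force": force on the tool from outside, world axes, zero at the start; "torque": the same for the moment, N m; "width": opening from 0.0 (shut) to 1.0 (fully open); "gripper_force": force on a finger pad.
Only numpy, scipy, OpenCV 4.12 (cv2) and the standard library are available. Lean on these libraries where they do the work, as an engineer would, in place of code of your own. Each camera call takes 0.05 s, during which the arm holds its last target. There are 200 camera calls.

### The job

Push the sample tin that stands on the chute's infeed deck between the guides and through the hanging flap, upright, until it goes over the lip and slides down to the bottom of the chute. Only push it with the fingertips, never lift it; keep the fingers off the flap, draw back, let the flap swing shut behind the tin and leave the other things alone.

Things in the scene. Friction and masses are not known exactly. Their poses are not given: they have to be found in the camera images.
- tin_mid (a point): the round lidded grey sample tin to push, 62 mm across and 54 mm tall, 0.14 to 0.26 kg; the point is its centre, 27 mm above its underside. It starts standing on the infeed deck, 120 to 150 mm before the lip and up to 22 mm to either side of the lane's middle
- chute: fixed grey sheet-metal chute. Origin: on the desk right under the middle of the lip; x is the level feed direction (away from the robot), y left, z up. The flat infeed deck runs from x = -190 mm to the lip at x = 0; it is 146 mm wide, its top 75 mm above the desk. Side walls from x = 4 to 176 mm, 139 mm high; a clear cover 142 mm high over x = 43 to 178 mm
- chute_lip (a point): middle of the lip, on the deck's top, where the deck ends and a slippery steel bed begins that falls away at 22 degrees. Once the tin's centre is past the lip the tin tips onto the bed and slides to the bottom by itself, passing under the flap. It rests there tilted with the bed against the end wall (173 mm past the lip), its centre about 135 mm past the lip
- flap (a joint): thin aluminium flap, 72 mm wide, 70 mm long, smooth, 22 g, hanging across the lane from the hinge rod: 0 rad hanging shut, growing as its lower edge swings away from the robot into the chute (to 1.2). It opens only that way, is pushed open lightly by the tin and falls shut by its own weight
- tin_flat: bystander: a wider lidded tin, 70 mm across, 48 mm tall, on the desk to the right of the chute; origin under its centre
- cup: bystander: steel cup, 65 mm across, 48 mm tall, on the desk to the left of the chute; origin under its centre
- brass_weight: bystander: brass check weight, 32 mm across, 34 mm tall, on the desk to the right of the chute; origin under its centre
- lane_mouth (a point): middle of the lane's mouth on the deck's top, 55 mm before the lip. From here on the lane is straight, 76 mm wide between rails 14 mm high; before it the rails flare out to 132 mm apart at 115 mm before the lip
- hinge_rod (a point): middle of the flap's hinge rod (5 mm thick), which crosses the lane 12 mm past the lip and 72 mm above the deck; its two posts, just outside the lane, end 78 mm above the deck, the chute's highest point
There are look-alikes about, which are no part of the job. What is shaped like the part that bears tin_mid but orange or pink is not meant.

How it is judged:
By the outcome, as a careful person would: the job done as asked, in the order asked, and still so for the second after the job is handed in, with the robot touching nothing.
It also fails if it takes over 38 s, if anything falls off the work surface, if the arm or the gripper's body presses on something with over 40 N, if the wrist force passes 120 N, or if a joint passes its speed limit or range.

## Working session

There is one attempt and no reset: what is moved stays moved. The work goes in short steps, Python scripts to look and compute and a tool call to move; the robot and the scene stay as the last step left them, time stands still between calls to the robot, and variables do not carry over. Pictures are saved under pics/ and viewed, at most 10 in all, crops included, and the job is handed in when it is done.

Besides the shell and the picture viewer there is one more tool, called after "Emit:" as a command line: name --argument value ..., lists and objects as JSON in quotes. move_arm: Moves the arm, as the interface text tells. Its arguments: {"type":"object","properties":{"series":{"type":"array"},"fingers":{"type":"number"},"grip_force":{"type":"number"}},"required":["series"]}

```bash
mkdir -p pics
cat > h.py <<'E'
from workcell import *
import numpy as np, cv2
from scipy.spatial.transform import Rotation as R
def rot(q): return R.from_quat([q[1],q[2],q[3],q[0]]).as_matrix()
def ray(c,u,v):
    K=np.array([[c['fx'],0,c['cx']],[0,c['fy'],c['cy']],[0,0,1]])
    d=c.get('distortion',None)
    p=cv2.undistortPoints(np.array([[[u,v]]],float),K,np.array(d,float) if d is not None else None)[0,0]
    return np.array(c['origin']),rot(c['orientation'])@np.array([p[0],-p[1],-1])
def onz(c,u,v,z):
    o,d=ray(c,u,v); return o+d*(z-o[2])/d[2]
def proj(c,P):
    q=rot(c['orientation']).T@(np.array(P)-c['origin'])
    return c['cx']+c['fx']*q[0]/-q[2], c['cy']+c['fy']*q[1]/q[2]
E
python3 - <<'E'
from h import *
for n in('scene','top'):
    c=capture(n); cv2.imwrite(f'pics/{n}0.png',c['image']); print(n,{k:v for k,v in c.items() if k!='image'})
print(get_obs())
E
```

```text
scene {'fx': 550.1512932207083, 'fy': 550.1512932207083, 'cx': 319.23378972948996, 'cy': 233.32175034665477, 'origin': array([-0.08417478, -0.63179056,  0.86862026]), 'orientation': array([ 0.83552656,  0.38718487, -0.16850827, -0.35155115])}
top {'fx': 528.8440877573163, 'fy': 528.8440877573163, 'cx': 318.01721956666637, 'cy': 234.8591158424311, 'origin': array([ 0.50320252, -0.0027911 ,  1.1151424 ]), 'orientation': array([-0.69845015, -0.02630904,  0.03503166,  0.71431646])}
{'clock': 0.1, 'joints': array([-1.2914852 ,  0.59205832,  0.04832463,  1.60967947, -0.0333213 ,
        0.94272757, -0.03368861]), 'joint_vel': array([ 0.00050316, -0.00015979,  0.0002959 , -0.00263598, -0.000788  ,
        0.00035175,  0.00129897]), 'effort': array([ 4.66500802e-03, -5.49995506e+01,  1.55327797e+00, -1.98826647e+01,
        9.73304501e-03,  3.80160083e-03, -6.21470619e-06]), 'eef_pos': array([0.26378367, 0.67446589, 0.21123897]), 'orientation': array([-1.36818800e-04,  1.85297037e-01,  9.82682014e-01, -1.02446302e-03]), 'wrist_force': array([-0.68030576, -0.35873993, -0.28192507]), 'torque': array([ 0.01136607, -0.00470591, -0.00117005]), 'gripper_force': 0.0, 'width': 0.9986230880504969}
```

View pics/scene0.png

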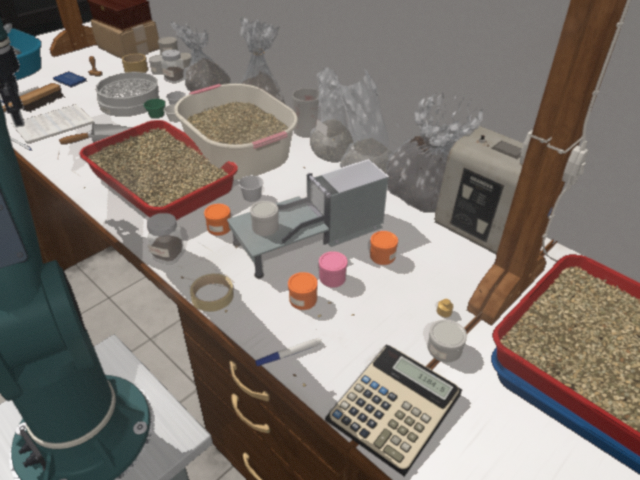

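View pics/top0.png

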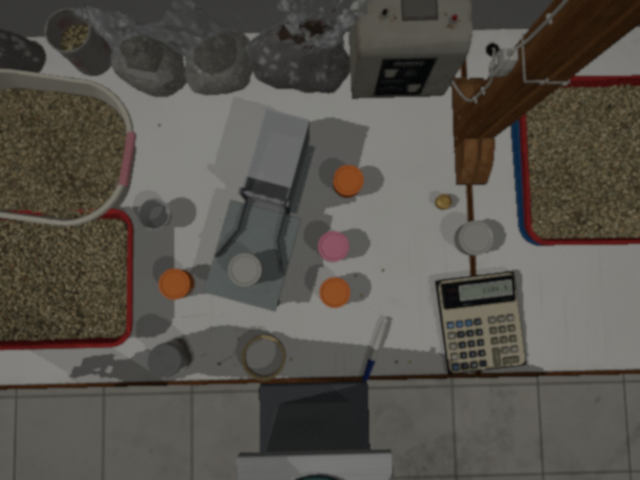

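Possible tins in the top view:
- grey tin on the deck (244,269)
- flat grey tin (474,237)
- orange tins (175,284), (335,292), (348,180)
- pink tin (333,246)
- jar (168,357) and cup (154,213)

I choose the grey one on the deck at (244,269), seen at (265,217) in the scene view. Next is a close crop to check it and read off the chute's edges.

Run:
```python
import cv2
a=cv2.imread('pics/top0.png')[90:315,190:340]
b=cv2.imread('pics/scene0.png')[150:285,220:400]
a=cv2.resize(a,None,fx=2.6,fy=2.6,interpolation=cv2.INTER_CUBIC)
b=cv2.resize(b,None,fx=2.2,fy=2.2,interpolation=cv2.INTER_CUBIC)
import numpy as np
o=np.zeros((590,390+400,3),'u1'); o[:a.shape[0],:390]=a[:590]; o[:b.shape[0],392:392+b.shape[1]]=b
cv2.imwrite('pics/crop.png',o)
```

```text
(no output)
```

View pics/crop.png

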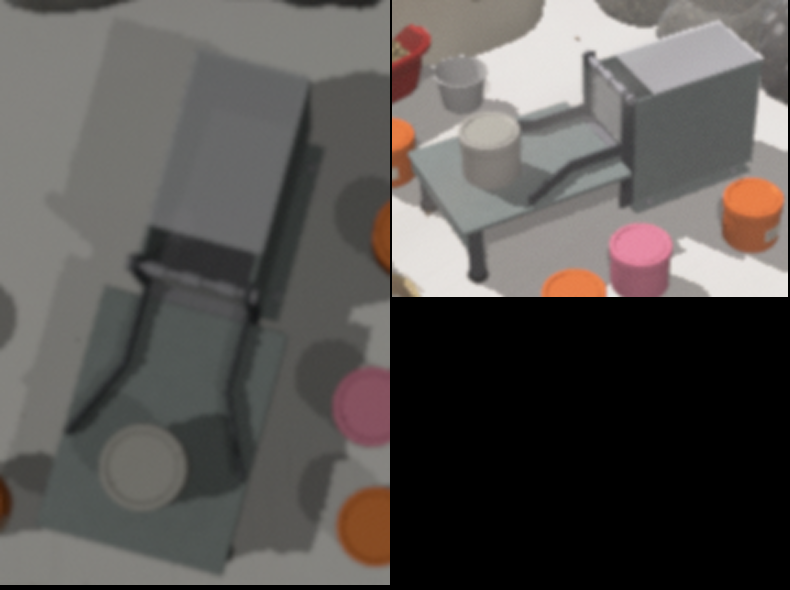

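The crop shows the grey lidded tin at crop (143,467), sitting left on the deck. The deck corners are at (42,525), (222,574), (286,338) and (107,288), and the hinge rod runs from (140,263) to (252,292).

```bash
cat >> h.py <<'E'
def frame(c):
    cs=[(42,525),(222,574),(286,338),(107,288)]
    return np.array([onz(c,190+u/2.6-.3,90+v/2.6-.3,.075) for u,v in cs])
E
python3 - <<'E'
from h import *
c=capture('top')
P=frame(c); nl,nr,fr,fl=P
print(P, np.linalg.norm(nl-nr),np.linalg.norm(fr-fl),np.linalg.norm(fl-nl),np.linalg.norm(fr-nr))
ex=(fl+fr-nl-nr)[:2]; ex/=np.linalg.norm(ex); ey2=(nl+fl-nr-fr)[:2]; 
print('yaw',np.degrees(np.arctan2(ex[1],ex[0])),'yaw from y',np.degrees(np.arctan2(-ey2[0],ey2[1])))
ctr=P.mean(0)[:2]; lip=ctr+ex*.095; ey=np.array([-ex[1],ex[0]])
print('lip',lip)
hl=onz(c,190+140/2.6,90+263/2.6,.147);hr=onz(c,190+252/2.6,90+292/2.6,.147)
h=((hl+hr)/2)[:2]-lip; print('hinge in chute',h@ex,h@ey)
# tin: lid mask
hsv=cv2.cvtColor(c['image'],cv2.COLOR_BGR2HSV)
b=c['image'].astype(int); m=((b[...,2]-b[...,0]>1)&(b.sum(2)>270)).astype('u1')
m2=np.zeros_like(m); m2[240:300,215:275]=m[240:300,215:275]
m2=cv2.morphologyEx(m2,cv2.MORPH_OPEN,np.ones((5,5)))
cn=max(cv2.findContours(m2,0,2)[0],key=cv2.contourArea); (u,v),r=cv2.minEnclosingCircle(cn); print('lid',u,v,r)
for uv in((u,v),(190+143/2.6-.3,90+467/2.6-.3)):
    t=onz(c,*uv,.129)[:2]; d=t-lip; print('tin',t,'chute',d@ex,d@ey)
E
```

```text
[[0.48719022 0.2047186  0.075     ]
 [0.44754897 0.07035157 0.075     ]
 [0.62443922 0.01886995 0.075     ]
 [0.66573647 0.15447478 0.075     ]] 0.14009256909953793 0.14175377503595168 0.18548101051645755 0.18422951917444386
yaw -15.97104961124119 yaw from y -16.688911844048175
lip [0.6475618  0.08596432]
hinge in chute 0.0137369232014522 -0.002386730171448919
lid 244.0454559326172 269.5909118652344 16.689411163330078
tin [0.52710366 0.12297105] chute -0.1259910241539416 0.002434051737806371
tin [0.52758714 0.12175126] chute -0.1251905767086807 0.0013943761509051266
```

```bash
cat >> h.py <<'E'
YAW=-16.3; ex=np.array([np.cos(np.radians(YAW)),np.sin(np.radians(YAW)),0]); ey=np.array([-ex[1],ex[0],0]); LIP=np.array([.6475,.086,.075])
def ch(p): d=np.array(p)-LIP; return np.round(1000*np.array([d@ex,d@ey,d[2]]),1)
def need(cx,cy,z):
    o=get_obs(); Rm=rot(o['orientation']); p=o['eef_pos']
    t=LIP+ex*cx/1000+ey*cy/1000+np.array([0,0,z/1000])
    a=Rm[:,0]; yaw=np.degrees(np.arctan2(a[1],a[0])); 
    print('pos',p.round(4),'chute',ch(p),'toolx yaw',yaw.round(2),'tool z',Rm[:,2].round(3))
    print('shift cm',(100*Rm.T@(t-p)).round(2),'turn to x||ex (world CCW)',((YAW-yaw+90)%180-90).__round__(2),'F',o['wrist_force'].round(1),'w',o['width'],'t',o['clock'], 'q7',o['joints'][6].round(2))
E
python3 - <<'E'
from h import *
import workcell
print([n for n in dir(workcell) if not n.startswith('_')], getattr(workcell,'tips_ahead',None))
o=get_obs(); print(o.keys())
need(-215,2,100)
E
```

```text
['IKError', 'capture', 'get_obs', 'job_done', 'tips_ahead'] 0.017
dict_keys(['clock', 'joints', 'joint_vel', 'effort', 'eef_pos', 'orientation', 'wrist_force', 'torque', 'gripper_force', 'width'])
pos [0.2638 0.6746 0.2114] chute [-533.4  457.2  136.4] toolx yaw 158.64 tool z [-0.001 -0.002 -1.   ]
shift cm [-35.73 -42.53   3.72] turn to x||ex (world CCW) 5.06 F [-0.2 -1.5 -0.2] w 0.9998858547067464 t 0.15 q7 -0.03
```

Emit:
move_arm --series '[{"linear":[-3,-3.5,-0.5],"turn":-1},{"linear":[-6,-7,-1],"turn":-2},{"linear":[-9,-10.5,-1],"turn":-3},{"linear":[-12,-14,-1],"turn":-4},{"linear":[-15,-17.5,-1],"turn":-5}]' --fingers 0.35

```text
clock: 0.65
eef_pos: [0.3404, 0.4556, 0.2222]
orientation: [0.0, 0.142, 0.99, -0.0]
wrist_force: [1.2, -0.0, -0.1]
width: 0.353
gripper_force: 0.0
```

```bash
python3 -c "
from h import *
need(-215,2,100)"
```

```text
pos [0.3404 0.4556 0.2222] chute [-398.5  268.6  147.2] toolx yaw 163.69 tool z [ 0. -0. -1.]
shift cm [-18.35 -26.65   4.73] turn to x||ex (world CCW) 0.01 F [ 1.2 -0.  -0.1] w 0.3528346144979098 t 0.65 q7 0.3
```

Emit:
move_arm --series '[{"linear":[-3,-4,0],"turn":0},{"linear":[-6,-8,0],"turn":0},{"linear":[-9,-12,0],"turn":0},{"linear":[-12,-16,0],"turn":0},{"linear":[-15,-20,0],"turn":0}]'

```text
clock: 1.15
eef_pos: [0.4279, 0.2215, 0.2224]
orientation: [0.0, 0.142, 0.99, 0.0]
wrist_force: [0.7, 0.9, -0.1]
width: 0.348
gripper_force: 0.0
```

Emit:
move_arm --series '[{"linear":[-1.5,-3,1],"turn":0},{"linear":[-2.5,-5.3,2.5],"turn":0},{"linear":[-2.5,-5.8,4],"turn":0},{"linear":[-2.5,-5.8,4],"turn":0}]'

```text
clock: 1.55
eef_pos: [0.4336, 0.1585, 0.1808]
orientation: [-0.002, 0.144, 0.99, -0.001]
wrist_force: [-0.8, 0.0, 0.8]
width: 0.354
gripper_force: 0.0
```

```bash
python3 -c "
from h import *
need(-200,2,32)
c=capture('scene'); cv2.imwrite('pics/s1.png',cv2.resize(c['image'][110:300,180:420],None,fx=3,fy=3,interpolation=2))
c=capture('top')
o=get_obs();print(proj(c,o['eef_pos']))
"
```

```text
pos [0.4336 0.1585 0.1808] chute [-225.6    9.5  105.8] toolx yaw 163.47 tool z [-0.004 -0.002 -1.   ]
shift cm [-2.59 -0.72  7.38] turn to x||ex (world CCW) 0.23 F [-0.8  0.   0.8] w 0.353608919682525 t 1.55 q7 0.9
(np.float64(218.7282037704327), np.float64(322.2408423856598))
```

View pics/s1.png

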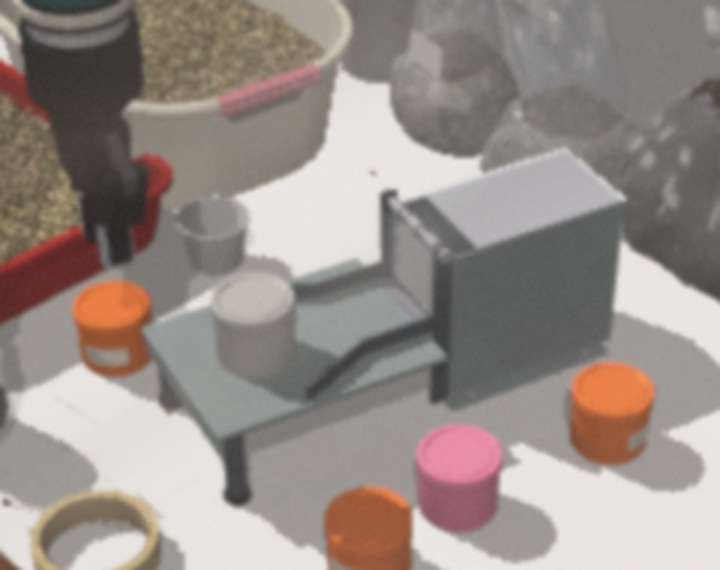

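The tin is still untouched (crop 255,325), and the gripper is behind it at upper left, coming in at height. Now I'll line up and descend.

Emit:
move_arm --series '[{"linear":[-1,-0.7,2],"turn":0},{"linear":[-2,-0.7,4],"turn":0},{"linear":[-2,-0.7,6],"turn":0},{"linear":[-2,-0.7,7.4],"turn":0},{"linear":[-2,-0.7,7.4],"turn":0}]'

```text
clock: 2.15
eef_pos: [0.452, 0.1495, 0.1075]
orientation: [-0.001, 0.141, 0.99, -0.0]
wrist_force: [-0.7, 0.2, 0.1]
width: 0.352
gripper_force: 0.0
```

```bash
python3 -c "
from h import *
need(-180,2,32)
c=capture('scene'); a=cv2.resize(c['image'][170:290,220:360],None,fx=2.8,fy=2.8,interpolation=2)
c=capture('top'); b=cv2.resize(c['image'][170:330,190:320],None,fx=3,fy=3,interpolation=2)
o=np.zeros((480,790,3),'u1');o[:a.shape[0],:a.shape[1]]=a;o[:480,395:395+b.shape[1]]=b
cv2.imwrite('pics/s2.png',o)
"
```

```text
pos [0.452  0.1495 0.1075] chute [-205.4    6.1   32.5] toolx yaw 163.76 tool z [-0.002 -0.    -1.   ]
shift cm [-2.54 -0.42  0.05] turn to x||ex (world CCW) -0.06 F [-0.7  0.2  0.1] w 0.3524060614917089 t 2.15 q7 0.96
```

View pics/s2.png

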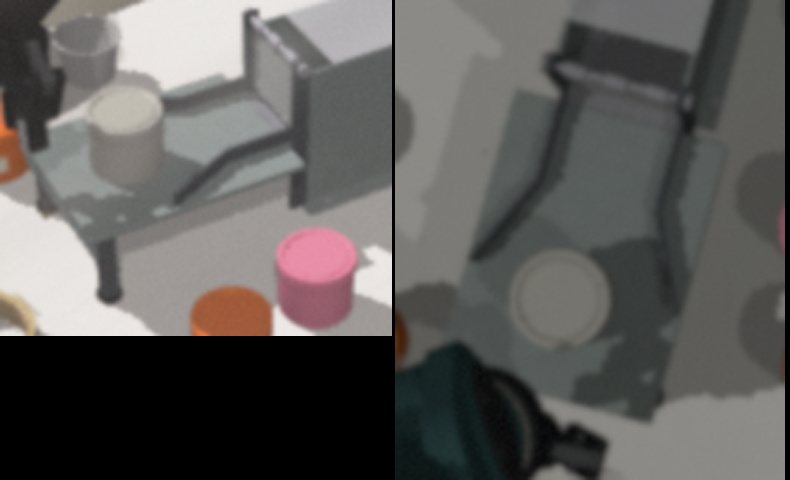

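```bash
python3 -c "
from h import *
s=capture('scene');c=capture('top');o=get_obs();p=o['eef_pos']
for s_ in(22,-22):
  q=p-[0,0,.017]+ey*s_/1000
  print('scene tip crop',(np.array(proj(s,q))-[220,170])*2.8,'top crop',(np.array(proj(c,q))-[190,170])*3+[395,0])
for uv in((545,180),(660,210)): print('rail mouth',ch(onz(c,(uv[0]-395)/3+190-.3,uv[1]/3+170-.3,.089)))
for uv in((567,95),(687,125)): print('rail end',ch(onz(c,(uv[0]-395)/3+190-.3,uv[1]/3+170-.3,.089)))
for uv in((480,255),(672,303)): print('flare start',ch(onz(c,(uv[0]-395)/3+190-.3,uv[1]/3+170-.3,.089)))
print('tin',ch(onz(c,(560-395)/3+190-.3,298/3+170-.3,.129)))
"
```

```text
scene tip crop [ 20.24045775 155.11789082] top crop [491.15560385 407.72692113]
scene tip crop [ 41.95097294 186.50121162] top crop [557.62191426 425.66247704]
rail mouth [-54.  36.  14.]
rail mouth [-53.5 -41.2  14. ]
rail end [ 3.3 37.2 14. ]
rail end [  4.6 -43.5  14. ]
flare start [-111.7   63.2   14. ]
flare start [-109.5  -64.6   14. ]
tin [-124.6    0.8   54. ]
```

```bash
python3 -c "
from h import *
s=capture('scene');p=get_obs()['eef_pos']
a=cv2.resize(s['image'][150:260,190:300],None,fx=5,fy=5,interpolation=2)
a=np.clip(a.astype(float)*1.6,0,255).astype('u1')
for s_ in(22,-22):
 for dz in(-.017,0):
  q=(np.array(proj(s,p+[0,0,dz]+ey*s_/1000))-[190,150])*5; cv2.circle(a,tuple(int(k) for k in q),3,(0,0,255),-1)
cv2.imwrite('pics/s3.png',a)
"
```

```text
(no output)
```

View pics/s3.png

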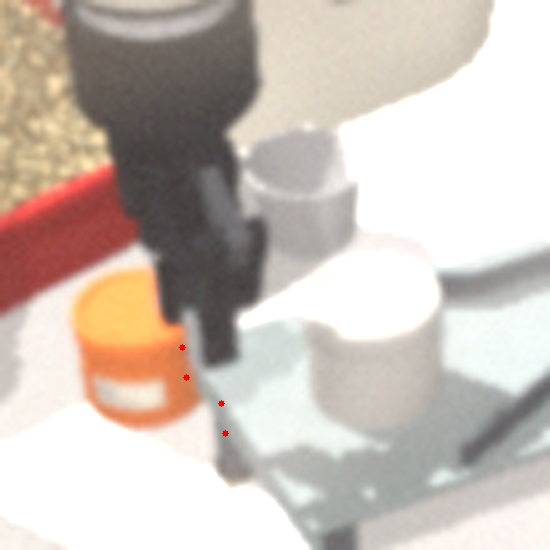

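```bash
python3 -c "
from h import *
s=capture('scene')
f=lambda x,y,z:((np.array(proj(s,LIP+ex*x/1000+ey*(y-2)/1000+np.array([0,0,z/1000])))-[190,150])*5).round()
print('near corners',f(-190,73,0),f(-190,-73,0),'tin lid',f(-125,3,54),'tin base',f(-125,3,0))
o=get_obs();print(rot(o['orientation']).round(3),o['joints'].round(3))
"
```

```text
near corners [183. 346.] [314. 532.] tin lid [369. 292.] tin base [376. 387.]
[[-0.96   0.281  0.002]
 [ 0.281  0.96   0.001]
 [-0.002  0.001 -1.   ]] [-0.479  0.454  0.086  2.243 -0.088  0.445  0.964]
```

```bash
python3 -c "
from h import *
s=capture('top');p=get_obs()['eef_pos']
a=cv2.resize(s['image'][220:370,170:320],None,fx=4,fy=4,interpolation=2)
a=np.clip(a.astype(float)*2.2,0,255).astype('u1')
for dz,c in((-.017,(0,0,255)),(.056,(0,255,255)),(.15,(0,255,0)),(.2,(255,0,0))):
 for y in(-40,0,40):
  q=(np.array(proj(s,p+[0,0,dz]+ey*y/1000))-[170,220])*4; cv2.circle(a,tuple(int(k) for k in q),3,c,-1)
cv2.imwrite('pics/s4.png',a)
"
```

```text
(no output)
```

View pics/s4.png

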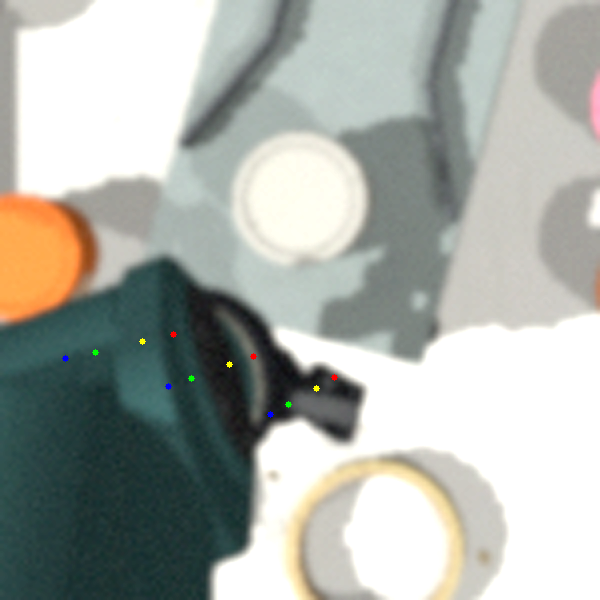

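The scene crop shows the right fingertip at (222,365), higher than the predicted (225,433), and the top view agrees that the tool is higher. I'll step in behind the tin, go down a little and watch the force before trusting the height.

Emit:
move_arm --series '[{"linear":[-1.3,-0.6,0],"turn":0},{"linear":[-2.6,-0.6,0],"turn":0},{"linear":[-2.6,-0.6,0.5],"turn":0},{"linear":[-2.6,-0.6,1],"turn":0},{"linear":[-2.6,-0.6,1],"turn":0}]'

```text
clock: 3.0
eef_pos: [0.4748, 0.135, 0.0973]
orientation: [-0.001, 0.142, 0.99, -0.001]
wrist_force: [-0.8, -1.4, -0.8]
width: 0.348
gripper_force: 0.0
```

```bash
python3 -c "
from h import *
need(-175,0,32)
s=capture('scene');p=get_obs()['eef_pos']
a=cv2.resize(s['image'][170:250,220:300],None,fx=7,fy=7,interpolation=2)
a=np.clip(a.astype(float)*1.4,0,255).astype('u1')
for s_ in(15,-15,-29):
 for dz in(-.017,0):
  q=(np.array(proj(s,p+[0,0,dz]+ey*s_/1000))-[220,170])*7; cv2.circle(a,tuple(int(k) for k in q),2,(0,0,255),-1)
cv2.imwrite('pics/s5.png',a)
"
```

```text
pos [0.4748 0.135  0.0973] chute [-179.5   -1.4   22.3] toolx yaw 163.64 tool z [-0.002 -0.001 -1.   ]
shift cm [-0.45  0.14 -0.97] turn to x||ex (world CCW) 0.06 F [-0.8 -1.4 -0.8] w 0.34797040829571096 t 3.0 q7 1.01
```

View pics/s5.png

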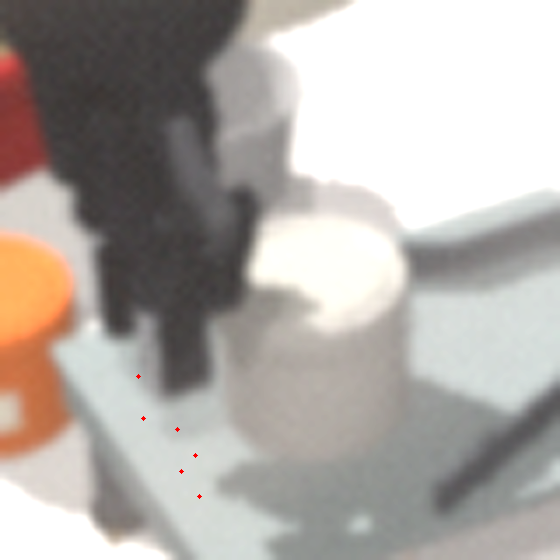

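The fingertips, at crop (120,335) and (185,390), look well above the deck, about 30 mm higher than the reading implies. I'll lower in small steps, watching the force.

Emit:
move_arm --series '[{"linear":[0,0,0.2],"turn":0},{"linear":[0,0,0.4],"turn":0},{"linear":[0,0,0.6],"turn":0},{"linear":[0,0,0.8],"turn":0}]'

```text
clock: 3.45
eef_pos: [0.4757, 0.1354, 0.0902]
orientation: [0.0, 0.142, 0.99, 0.0]
wrist_force: [-0.5, 0.3, -0.5]
width: 0.351
gripper_force: 0.0
```

Emit:
move_arm --series '[{"linear":[0,0,0.2],"turn":0},{"linear":[0,0,0.4],"turn":0},{"linear":[0,0,0.6],"turn":0},{"linear":[0,0,0.8],"turn":0}]'

```text
clock: 3.85
eef_pos: [0.4758, 0.1353, 0.0822]
orientation: [0.0, 0.142, 0.99, -0.0]
wrist_force: [-0.1, -0.2, -0.0]
width: 0.35
gripper_force: 0.0
```

```bash
cat > tip.py <<'E'
from h import *
s=capture('scene');p=get_obs()['eef_pos']
g=cv2.cvtColor(s['image'],cv2.COLOR_BGR2GRAY)
pr=np.array(proj(s,p-ey*.022))
for col in range(int(pr[0])-4,int(pr[0])+5):
    c=g[185:int(pr[1])+14,col]; k=np.where(c<62)[0]; print(col,185+k.max() if len(k) else None,end='; ')
print()
for dz in(-20,0,10,20,30): print(dz,np.round(proj(s,p-ey*.022+[0,0,dz/1000]),1))
cv2.imwrite('pics/s6.png',np.clip(cv2.resize(s['image'][170:250,220:300],None,fx=7,fy=7,interpolation=2)*1.4,0,255).astype('u1'))
need(-175,0,0)
E
python3 tip.py
```

```text
243 220; 244 224; 245 226; 246 225; 247 225; 248 225; 249 220; 250 219; 251 218; 
-20 [248.1 245.3]
0 [247.4 238.5]
10 [247.1 235. ]
20 [246.7 231.5]
30 [246.4 227.9]
pos [0.4756 0.1353 0.0819] chute [-178.8   -1.     6.9] toolx yaw 163.64 tool z [-0. -0. -1.]
shift cm [-0.38  0.1   0.69] turn to x||ex (world CCW) 0.06 F [ 0.1 -0.5 -0.7] w 0.3513448566081183 t 3.9 q7 1.01
```

View pics/s6.png

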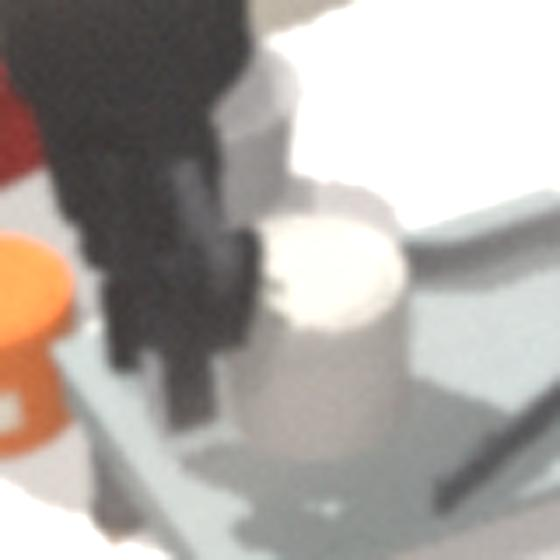

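The fingertip is now at crop (188,425), about 25 mm above the deck, and nothing has touched. I'll lower another 10 mm or so and start the push gently.

Emit:
move_arm --series '[{"linear":[0,0,0.3],"turn":0},{"linear":[0,0,0.6],"turn":0},{"linear":[0,0,0.8],"turn":0},{"linear":[0,0,1.0],"turn":0}]'

```text
clock: 4.3
eef_pos: [0.4757, 0.1353, 0.0721]
orientation: [-0.0, 0.142, 0.99, -0.0]
wrist_force: [-0.2, 0.0, -0.3]
width: 0.349
gripper_force: 0.0
```

```bash
cat > tin.py <<'E'
from h import *
c=capture('top'); b=c['image'].astype(int)
m=((b[...,2]-b[...,0]>1)&(b.sum(2)>270)).astype('u1'); m[:,:200]=0;m[:,300:]=0;m[:150]=0;m[300:]=0
m=cv2.morphologyEx(m,cv2.MORPH_OPEN,np.ones((5,5)))
for k in cv2.findContours(m,0,2)[0]:
    if cv2.contourArea(k)>200:
        (u,v),r=cv2.minEnclosingCircle(k); print('tin',round(u,1),round(v,1),round(r,1),ch(onz(c,u,v,.129)),'(lane y=-2)')
need(-34,-1,0)
E
python3 tin.py; python3 tip.py
```

```text
tin 244.3 268.6 16.6 [-124.1    1.8   54. ] (lane y=-2)
tin 290.5 271.0 29.3 [-106.1  -82.3   54. ] (lane y=-2)
tin 226.0 207.0 62.6 [-21.8  66.   54. ] (lane y=-2)
pos [0.4756 0.1353 0.0719] chute [-178.8   -1.    -3.1] toolx yaw 163.65 tool z [-0. -0. -1.]
shift cm [-1.448e+01  1.000e-02 -3.200e-01] turn to x||ex (world CCW) 0.05 F [0.8 0.4 0.1] w 0.3509444284301615 t 4.35 q7 1.01
243 222; 244 224; 245 227; 246 225; 247 226; 248 224; 249 222; 250 222; 251 221; 
-20 [248.4 248.7]
0 [247.7 241.9]
10 [247.4 238.5]
20 [247.1 235. ]
30 [246.7 231.5]
pos [0.4756 0.1352 0.072 ] chute [-178.8   -1.    -3. ] toolx yaw 163.64 tool z [-0.001 -0.    -1.   ]
shift cm [-0.38  0.1  -0.3 ] turn to x||ex (world CCW) 0.06 F [-0.3 -0.9 -0.4] w 0.351048911739196 t 4.4 q7 1.01
```

Emit:
move_arm --series '[{"linear":[-0.5,0,0],"turn":0},{"linear":[-1,0,0],"turn":0},{"linear":[-1.5,0,0],"turn":0},{"linear":[-2,0,0],"turn":0},{"linear":[-2.5,0,0],"turn":0}]'

```text
clock: 4.9
eef_pos: [0.4998, 0.1283, 0.0723]
orientation: [-0.0, 0.142, 0.99, -0.0]
wrist_force: [-1.6, 1.4, 0.9]
width: 0.347
gripper_force: 0.8
```

```bash
python3 tin.py; python3 -c "
from h import *
s=capture('scene');cv2.imwrite('pics/s7.png',np.clip(cv2.resize(s['image'][160:250,220:340],None,fx=6,fy=6,interpolation=2)*1.4,0,255).astype('u1'))"
```

```text
tin 251.0 257.5 13.3 [-100.9   -4.7   54. ] (lane y=-2)
tin 290.0 271.0 29.4 [-106.4  -81.4   54. ] (lane y=-2)
tin 226.0 204.5 60.4 [-17.2  67.3  54. ] (lane y=-2)
pos [0.501  0.1279 0.0724] chute [-152.4   -0.9   -2.6] toolx yaw 163.61 tool z [ 0.001 -0.    -1.   ]
shift cm [-1.184e+01  1.000e-02 -2.500e-01] turn to x||ex (world CCW) 0.09 F [-0.5 -0.3  1.6] w 0.3496332514919675 t 4.95 q7 1.04
```

View pics/s7.png

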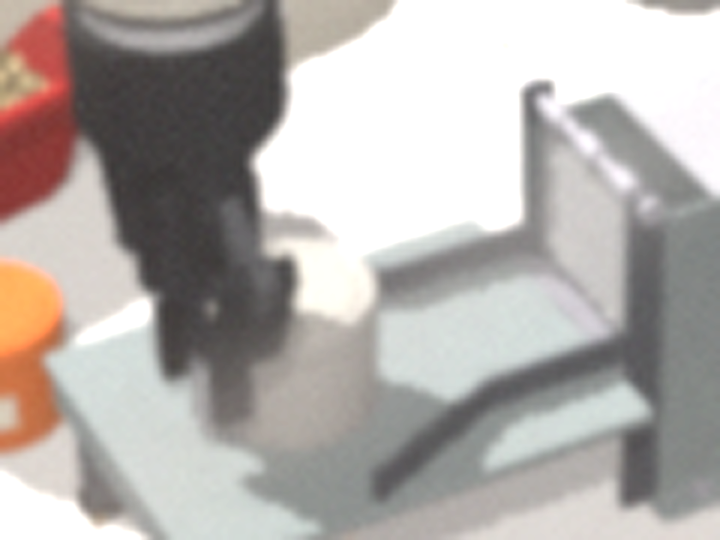

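The tin (290,380) is upright with the fingertip (232,420) against its lower back, and the lane ahead is clear. I'll raise the fingers slightly so the gripper clears the posts, then push on.

Emit:
move_arm --series '[{"linear":[0.6,0,0],"turn":0},{"linear":[0.6,0,-0.6],"turn":0},{"linear":[0,0,-0.6],"turn":0},{"linear":[-0.6,0,-0.6],"turn":0},{"linear":[-1.2,0,-0.6],"turn":0}]'

```text
clock: 5.5
eef_pos: [0.5114, 0.1249, 0.0785]
orientation: [-0.0, 0.142, 0.99, -0.0]
wrist_force: [-1.8, 1.2, 2.3]
width: 0.348
gripper_force: 1.1
```

Emit:
move_arm --series '[{"linear":[-0.6,0,0],"turn":0},{"linear":[-1.2,0,0],"turn":0},{"linear":[-1.8,0,0],"turn":0},{"linear":[-2.4,0,0],"turn":0},{"linear":[-3,0,0],"turn":0}]'

```text
clock: 6.0
eef_pos: [0.5406, 0.1162, 0.0782]
orientation: [-0.0, 0.142, 0.99, -0.0]
wrist_force: [-2.4, 0.1, 1.0]
width: 0.348
gripper_force: 1.0
```

```bash
python3 tin.py
```

```text
tin 290.0 271.0 29.4 [-106.4  -81.4   54. ] (lane y=-2)
tin 260.0 235.5 11.7 [-57.   -9.9  54. ] (lane y=-2)
tin 226.0 190.0 47.7 [ 9.2 74.9 54. ] (lane y=-2)
pos [0.5422 0.1159 0.0784] chute [-109.4   -0.9    3.4] toolx yaw 163.59 tool z [ 0.002 -0.    -1.   ]
shift cm [-7.54  0.    0.36] turn to x||ex (world CCW) 0.11 F [0.1 0.5 0.5] w 0.35033576259337246 t 6.05 q7 1.07
```

```bash
cat > tin2.py <<'E'
from h import *
c=capture('top'); b=c['image'].astype(int)
m=((b[...,2]-b[...,0]>1)&(b.sum(2)>270)).astype('u1'); m[:,:235]=0;m[:,290:]=0;m[:170]=0;m[275:]=0
m=cv2.morphologyEx(m,cv2.MORPH_OPEN,np.ones((3,3)))
for k in cv2.findContours(m,0,cv2.CHAIN_APPROX_NONE)[0]:
    if cv2.contourArea(k)>60:
        q=np.array([ch(onz(c,*map(float,x[0]),.129)) for x in k]); print('n',len(q),'maxx',q[:,0].max(),'miny',q[:,1].min(),'maxy',q[:,1].max(),'-> centre',q[:,0].max()-30,q[:,1].min()+30)
need(-34,-1,0)
E
python3 tin2.py
```

```text
n 53 maxx -40.8 miny -28.9 maxy 9.3 -> centre -70.8 1.1000000000000014
n 83 maxx 56.3 miny 37.8 maxy 68.9 -> centre 26.299999999999997 67.8
pos [0.5419 0.116  0.0784] chute [-109.8   -0.9    3.4] toolx yaw 163.59 tool z [ 0.002 -0.    -1.   ]
shift cm [-7.58  0.    0.35] turn to x||ex (world CCW) 0.11 F [ 0.  -0.8 -0.8] w 0.3483141155322704 t 6.1 q7 1.07
```

Emit:
move_arm --series '[{"linear":[-0.6,-0.05,0],"turn":0},{"linear":[-1.2,-0.1,0],"turn":0},{"linear":[-1.8,-0.1,0],"turn":0},{"linear":[-2.4,-0.1,0],"turn":0},{"linear":[-3,-0.1,0],"turn":0}]'

```text
clock: 6.6
eef_pos: [0.5691, 0.1068, 0.0783]
orientation: [0.0, 0.142, 0.99, -0.0]
wrist_force: [-1.2, 0.1, 1.6]
width: 0.35
gripper_force: 0.5
```

```bash
python3 tin2.py
```

```text
n 47 maxx -11.5 miny -29.1 maxy 2.5 -> centre -41.5 0.8999999999999986
n 80 maxx 56.3 miny 42.5 maxy 68.9 -> centre 26.299999999999997 72.5
pos [0.5707 0.1064 0.0785] chute [-79.5  -2.    3.5] toolx yaw 163.59 tool z [ 0.002 -0.    -1.   ]
shift cm [-4.55  0.1   0.36] turn to x||ex (world CCW) 0.11 F [-0.1 -0.   0.8] w 0.34906162318622946 t 6.65 q7 1.1
```

Emit:
move_arm --series '[{"linear":[-0.6,0,0],"turn":0},{"linear":[-1.2,0,0],"turn":0},{"linear":[-1.8,0,0],"turn":0},{"linear":[-2.4,0,0],"turn":0},{"linear":[-3,0,0],"turn":0}]'

```text
clock: 7.15
eef_pos: [0.5977, 0.0985, 0.0783]
orientation: [-0.0, 0.142, 0.99, -0.0]
wrist_force: [-1.6, 0.5, 1.6]
width: 0.351
gripper_force: 1.0
```

```bash
python3 tin2.py
```

```text
n 35 maxx 12.9 miny -30.1 maxy -8.3 -> centre -17.1 -0.10000000000000142
n 44 maxx 55.8 miny 46.1 maxy 68.9 -> centre 25.799999999999997 76.1
pos [0.5992 0.0981 0.0785] chute [-49.7  -2.    3.5] toolx yaw 163.6 tool z [ 0.002 -0.    -1.   ]
shift cm [-1.57  0.1   0.35] turn to x||ex (world CCW) 0.1 F [0.  0.7 1.9] w 0.3525050280593755 t 7.2 q7 1.12
```

Emit:
move_arm --series '[{"linear":[-0.4,0,0],"turn":0},{"linear":[-0.8,0,0],"turn":0},{"linear":[-1.1,0,0],"turn":0},{"linear":[-1.4,0,0],"turn":0},{"linear":[-1.4,0,0],"turn":0}]'

```text
clock: 7.7
eef_pos: [0.6118, 0.0945, 0.0784]
orientation: [0.001, 0.142, 0.99, 0.0]
wrist_force: [-0.1, 0.2, 0.8]
width: 0.35
gripper_force: 0.2
```

```bash
python3 tin2.py; python3 -c "
from h import *
c=capture('top')
# gray profile along lane inside chute, at several points (cover region)
g=cv2.cvtColor(c['image'],cv2.COLOR_BGR2GRAY); a=cv2.imread('pics/top0.png',0)
f=lambda x,z:tuple(int(round(k)) for k in proj(c,LIP+ex*x/1000-ey*.002+np.array([0,0,z/1000])))
for x in range(10,170,10): u,v=f(x,20-x*.4); print(x,(u,v),g[v,u],a[v,u],end='; ')
"
```

```text
pos [0.6117 0.0945 0.0784] chute [-36.8  -1.9   3.4] toolx yaw 163.63 tool z [ 0.002 -0.    -1.   ]
shift cm [-0.28  0.09  0.34] turn to x||ex (world CCW) 0.07 F [0.5 0.3 0.9] w 0.3462369888764404 t 7.75 q7 1.13
10 (267, 203) 32 75; 20 (269, 199) 20 83; 30 (270, 194) 44 46; 40 (272, 189) 88 47; 50 (273, 185) 89 48; 60 (275, 181) 127 105; 70 (276, 176) 120 104; 80 (278, 172) 120 105; 90 (279, 168) 118 104; 100 (281, 163) 119 105; 110 (282, 159) 119 104; 120 (283, 155) 119 103; 130 (285, 151) 119 103; 140 (286, 147) 119 105; 150 (287, 143) 119 104; 160 (289, 139) 118 103;
```

Emit:
move_arm --series '[{"linear":[-0.2,0,0],"turn":0},{"linear":[-0.4,0,0],"turn":0},{"linear":[-0.5,0,0],"turn":0},{"linear":[-0.5,0,0],"turn":0}]'

```text
clock: 8.2
eef_pos: [0.6162, 0.093, 0.0784]
orientation: [0.001, 0.142, 0.99, -0.0]
wrist_force: [0.1, 0.4, -0.3]
width: 0.353
gripper_force: 0.0
```

```bash
cat > pr.py <<'E'
from h import *
c=capture('top'); s=capture('scene')
g=cv2.cvtColor(c['image'],cv2.COLOR_BGR2GRAY); a=cv2.imread('pics/top0.png',0)
gs=cv2.cvtColor(s['image'],cv2.COLOR_BGR2GRAY); as_=cv2.imread('pics/scene0.png',0)
P=lambda x,y,z:LIP+ex*x/1000+ey*(y-2)/1000+np.array([0,0,z/1000])
px=lambda c,p:tuple(int(round(k)) for k in proj(c,p))
print('top inside (rows 30,40,50)',[(x,[(int(g[v,u]),int(a[v,u])) for u,v in [px(c,P(x,y,60)) for y in(-20,0,20)]]) for x in(25,30,35,40,45)])
print('scene flap (z below deck-rod)',[(z,[(int(gs[v,u]),int(as_[v,u])) for u,v in [px(s,P(12,y,z)) for y in(-20,0,20)]]) for z in(10,25,40,55,65)])
print('scene tin old lane',[(x,[(int(gs[v,u]),int(as_[v,u])) for u,v in [px(s,P(x,0,z)) for z in(0,27)]]) for x in(-30,-10,0)])
need(-34,-1,0)
E
python3 pr.py
```

```text
top inside (rows 30,40,50) [(25, [(97, 47), (32, 47), (49, 46)]), (30, [(95, 47), (25, 46), (47, 48)]), (35, [(94, 47), (24, 46), (44, 49)]), (40, [(95, 48), (52, 49), (40, 53)]), (45, [(113, 81), (80, 81), (37, 91)])]
scene flap (z below deck-rod) [(10, [(108, 121), (123, 138), (103, 143)]), (25, [(110, 122), (118, 141), (75, 144)]), (40, [(113, 127), (148, 143), (80, 144)]), (55, [(139, 129), (92, 142), (87, 142)]), (65, [(108, 132), (80, 127), (97, 122)])]
scene tin old lane [(-30, [(104, 152), (107, 129)]), (-10, [(113, 149), (84, 117)]), (0, [(121, 141), (103, 143)])]
pos [0.6158 0.0931 0.0783] chute [-32.4  -2.1   3.3] toolx yaw 163.63 tool z [ 0. -0. -1.]
shift cm [0.16 0.11 0.33] turn to x||ex (world CCW) 0.07 F [-1.   0.3 -1. ] w 0.3512501731355006 t 8.3 q7 1.13
```

Run:
```python
from h import *
s0=cv2.cvtColor(cv2.imread('pics/scene0.png'),6)
s=cv2.cvtColor(capture('scene')['image'],6)
c=capture('scene')
u0,v0=265,150
# tin mask in scene: warm grey bright
def dump(im):
    b=im.astype(int); print('\n'.join(' '.join(f'{b[v,u].sum()//3:3d}' for u in range(255,340,4)) for v in range(165,250,4)))
print(c['image'].shape); dump(c['image']); print(); dump(cv2.imread('pics/scene0.png'))
```

```text
(480, 640, 3)
131 129 130 128 125 126 129 175  50  46  46  45  45  45  45 105 230 232 232 231 230 206
130 129 129 127 150 197 210 204  49  46  46  45  48  45  54 207 230 231 230 230 221 204
132 137 178 231 233 232 232 219  52  46  42  44  45  44  51 218 230 224 201 183 181 179
144 191 232 233 231 232 232 233  97  49  44  46  45  54  70 133 101 130 182 181 179 176
143 163 216 232 233 233 232 233 163  47  45  50  46  52  80 170 151 115 128 178 176 176
142 156 220 232 232 232 232 232 222 105  51  51  51  55  75  88  89 155 144 138 177 179
129 110 209 231 232 230 232 232 215 145  52  56  62  69  70  85  81 163 147 146 138 182
118 107 226 230 232 232 232 232 209 205  69  62  93  89  75  78 103 107 103 135 143 121
116 111 154 155 158 218 230 231 210 194  72  70  75  79  76  74 151 125  94  94  94  94
132 154 155 156 154 155 218 175 152 143  78  79  83  78  78 100 154 107  71  90  90  90
148 116 110 107 104 102  95  95  86  86  84  91 107  72 104 141 135 101  68  91  95  92
192  74  77  79  85  88  94  99 108 114 129 144 106  67 126 142 122 106  67  90  92  91
156 152 149 148 151 153 153 15
[... 2086 characters left out ...]
 116 121 121 119 114 147 149 152 150 152 149 134  96  68  67  75  86  64  90  93  93
115 120 125 123 120 113 109 126 149 151 146  86  68  74  95 101 122 148  76  90  93  92
116 122 122 121 118 110 106 104 103 104  73  76  99 123 141 150 148 145 115  93  92  94
133 118 120 117 114 105 102 102  95  63  81  99 129 149 146 127 108  95  62  92  94  92
148 147 124 107 103 101 101  96  62  89 101 144 130 107 116 121 121  93  65  93  92  95
149 147 147 144 122 102 100  69  95 101 109 112 122 122 122 129 141  96  65  95 101 102
149 147 145 147 146 148 136 109 109 120 123 123 126 137 150 152 150 144 146 103 123 147
148 149 148 143 119 107 119 121 120 123 133 145 152 152 151 150 151 150 150 152 151 150
```

Emit:
move_arm --series '[{"linear":[1.5,0,0],"turn":0},{"linear":[3.5,0,0],"turn":0},{"linear":[6,0,0],"turn":0},{"linear":[9,0,0],"turn":0},{"linear":[12,0,0],"turn":0}]'

```text
clock: 8.9
eef_pos: [0.4997, 0.1272, 0.0784]
orientation: [0.0, 0.142, 0.99, 0.0]
wrist_force: [0.1, -0.1, -0.9]
width: 0.351
gripper_force: 0.0
```

Run:
```python
from h import *
def dump(im,us,vs):
    b=im.astype(int); print('\n'.join(f'{v}: '+' '.join(f'{b[v,u].sum()//3:3d}' for u in us) for v in vs));print()
s=capture('scene');c=capture('top')
for im in(s['image'],cv2.imread('pics/scene0.png')): dump(im,range(290,350,3),range(172,240,4))
for im in(c['image'],cv2.imread('pics/top0.png')): dump(im,range(235,315,4),range(110,230,5))
P=lambda x,y,z:LIP+ex*x/1000+ey*(y-2)/1000+np.array([0,0,z/1000])
for n,p in(('rod L',(12,36,72)),('rod R',(12,-36,72)),('flap bl',(12,36,2)),('flap br',(12,-36,2)),('cover front L',(43,36,67)),('cover front R',(43,-36,67)),('tin at bottom lid',(135,0,-10))):
    print(n,'scene',np.round(proj(s,P(*p))),'top',np.round(proj(c,P(*p))))
```

```text
172: 232 231 232 232 231 231 213 211 232 231 230 229 224 208 192 185 183 181 180 180
176: 232 231 232 232 231 220  89 160 213 174 127 162 185 183 182 182 180 179 179 181
180: 232 232 232 231 232 221  86 126 166 111 105 102 134 180 179 181 181 180 181 183
184: 232 232 231 230 231 219  94 112 133 175 138 109 104 114 175 181 180 181 182 182
188: 231 230 231 230 229 219  97 123 144 136 145 169 115 103 102 159 182 182 183 183
192: 230 229 228 228 227 219 102 117 143 144 142 132 124 113  96  96 136 132 104  95
196: 228 223 204 195 223 205 102 117 141 146 143 130 104 108 105  98  97  96  93  93
200: 157 147 129 107  98  95  97 112 140 142 140 127  77  78  97  94  93  93  94  92
204:  91  92  96 100 109 116 119 117 125 142 140 122  73  75  94  94  95  94  94  95
208: 111 117 127 140 153 155 154 152 149 131 141 120  68  72  92  95  93  93  93  92
212: 151 155 155 155 156 155 155 155 147 153 132 117  69  73  94  95  95  92  94  95
216: 155 156 155 155 156 155 156 155 153 140 114  77  65  71  95  94  94  96  96  94
220: 155 156 155 154 152 143 119  86  69  68  72  77  66  70  94  95  93  95  94
[... 5485 characters left out ...]
 82  80  75  67  54  67  47  55  75  86  85  86
210:  84  75  46  54  73  84  84  82  79  78  81  78  67  23  50  55  86  86  86  86
215:  82  67  42  54  83  84  84  85  83  84  84  77  56  45  76  83  87  87  86  86
220:  79  56  51  66  84  84  85  84  85  84  84  72  46  54  81  84  79  86  86  83
225:  76  43  54  77  83  85  84  84  84  85  80  67  49  61  84  84  79  86  73  67

rod L scene [311. 177.] top [246. 193.]
rod R scene [327. 193.] top [284. 203.]
flap bl scene [311. 201.] top [251. 198.]
flap br scene [326. 218.] top [286. 208.]
cover front L scene [323. 175.] top [251. 177.]
cover front R scene [338. 191.] top [288. 187.]
tin at bottom lid scene [362. 199.] top [285. 146.]
```

The gap under the rod and the flap area match the starting picture again. So the tin has gone down the chute and the flap hangs shut. I'll raise the tool clear, check the rest of the scene hasn't moved, and hand in.

Emit:
move_arm --series '[{"linear":[2,0,0],"turn":0},{"linear":[3,0,-2],"turn":0},{"linear":[3,0,-5],"turn":0},{"linear":[3,0,-8],"turn":0},{"linear":[3,0,-8],"turn":0}]'

```text
clock: 9.5
eef_pos: [0.4752, 0.1364, 0.1619]
orientation: [0.004, 0.142, 0.99, 0.002]
wrist_force: [-0.1, 0.3, 0.6]
width: 0.351
gripper_force: 0.0
```

Run:
```python
from h import *
for n in('top','scene'):
    a=cv2.imread(f'pics/{n}0.png').astype(float); b=capture(n)['image'].astype(float); b*=np.median(a)/np.median(b)
    d=(cv2.GaussianBlur(np.abs(a-b).max(2),(5,5),0)>25).astype('u1')
    print(n,[tuple(s[:5]) for s in cv2.connectedComponentsWithStats(d)[2][1:] if s[4]>15])
need(-200,0,100)
```

```text
top [(np.int32(317), np.int32(230), np.int32(323), np.int32(142), np.int32(13049)), (np.int32(256), np.int32(250), np.int32(26), np.int32(32), np.int32(567)), (np.int32(235), np.int32(260), np.int32(21), np.int32(20), np.int32(301)), (np.int32(69), np.int32(267), np.int32(216), np.int32(213), np.int32(22000)), (np.int32(481), np.int32(281), np.int32(30), np.int32(14), np.int32(211)), (np.int32(282), np.int32(338), np.int32(95), np.int32(43), np.int32(2863)), (np.int32(375), np.int32(348), np.int32(104), np.int32(29), np.int32(2066)), (np.int32(480), np.int32(364), np.int32(64), np.int32(12), np.int32(548))]
scene [(np.int32(0), np.int32(0), np.int32(79), np.int32(212), np.int32(11640)), (np.int32(156), np.int32(0), np.int32(136), np.int32(244), np.int32(10132)), (np.int32(95), np.int32(115), np.int32(16), np.int32(8), np.int32(95)), (np.int32(79), np.int32(126), np.int32(12), np.int32(6), np.int32(40)), (np.int32(74), np.int32(139), np.int32(17), np.int32(16), np.int32(112)), (np.int32(75), np.int32(160), np.int32(9), np.int32(8), np.int32(42)), (np.int32(103), np.int32(188), np.int3
[... 673 characters left out ...]
int32(25), np.int32(13), np.int32(137)), (np.int32(262), np.int32(359), np.int32(96), np.int32(88), np.int32(2965)), (np.int32(0), np.int32(381), np.int32(12), np.int32(21), np.int32(140)), (np.int32(445), np.int32(402), np.int32(6), np.int32(8), np.int32(25)), (np.int32(361), np.int32(439), np.int32(31), np.int32(22), np.int32(154)), (np.int32(350), np.int32(444), np.int32(58), np.int32(36), np.int32(839)), (np.int32(183), np.int32(450), np.int32(9), np.int32(5), np.int32(30))]
pos [0.4726 0.1356 0.159 ] chute [-181.8   -1.5   84. ] toolx yaw 163.62 tool z [ 0.002  0.001 -1.   ]
shift cm [ 1.82  0.15 -1.61] turn to x||ex (world CCW) 0.08 F [ 1.  -0.2 -0. ] w 0.3507375494223291 t 9.6 q7 0.99
```

Emit:
move_arm --series '[{"linear":[0,0,0],"turn":0},{"linear":[0,0,0],"turn":0},{"linear":[0,0,0],"turn":0}]'

```text
clock: 9.9
eef_pos: [0.471, 0.1352, 0.1573]
orientation: [-0.001, 0.142, 0.99, -0.001]
wrist_force: [-0.6, 0.0, 0.7]
width: 0.348
gripper_force: 0.0
```

```bash
python3 -c "
from workcell import *
print(job_done())"
```

```text
the job is handed in; nothing more can be done
None
```

I pushed the tin over the lip and handed the job in at about 10 s. The tin is gone from the deck, the flap hangs shut and the arm is drawn back clear; the tin's rest at the bottom is inferred (the cover hides it), and I didn't confirm the bystanders by image, though the arm never went near them.

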